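Weigh the oblong tin on the portion scale

TASK

Weigh the oblong tin on the kitchen's spring scale. Lift it out of its bay in the wooden rack, where only its ends are free, and set it down on the open counter and let go, so that you can take it again by its long sides; then lower it gently into the scale's pan, centred, lengthwise between the two end plates, and leave it there. Keep it upright, do not drive the pan down to its stop, and leave the other tins, the ramekin and the tumbler where they stand.

Things in the scene. Friction and masses are not known exactly. Their poses are not given: they have to be found in the camera images.
- tin_center (a point): The oblong closed steel tin to weigh: a solid box 62 mm long (its x), 46 mm wide (y), 50 mm high (z up), 0.35 to 0.55 kg; the same either way round. The point is its centre, 25 mm above its underside. It starts upright in one of the three rack bays, its length along the bay, with about 5 mm free on each long side, so only its ends can be grasped there.
- rack: Fixed wooden rack with three bays side by side along its y; origin at the centre of its underside. Base 80 mm (x) by 192 mm (y), 8 mm thick, the tins stand on it. Four upright dividers, 4 mm thick, 74 mm long, tops 64 mm above the counter, at y = -90, -30, 30, 90 mm; bays 56 mm wide, open at both x ends.
- pan_center (a point): Centre of the upper face of the scale's steel pan floor; 70 mm above the counter when empty, it sinks with the pan. Floor 82 mm (x) by 90 mm (y). At its x ends stand two upright plates, 56 mm high above the floor, 74 mm apart inside; its y sides are open. The tin goes in with its 62 mm length along x (6 mm free at each end, too little for a finger), centred to about 10 mm and square to about 10 degrees.
- scale: The spring scale: white housing 150 mm (x) by 130 mm (y), 30 mm high, fixed on the counter, origin at the centre of its underside, straight below the pan's centre. The pan's end plates are 80 mm wide, 4 mm thick, their tops 126 mm above the counter when the pan is empty. Rack and scale stand left and right of the robot's middle line, either way round, with at least 150 mm of clear counter between them.
- pan (a joint): How far the sprung pan has sunk, m: 0 empty, stop at 0.030. Spring 400 N/m after a 0.5 N preload, lightly damped; the tin alone sinks it about 7 to 12 mm. Anything beyond 0.026 counts as driving it to its stop.
- round_tin_center (a point): A round closed steel tin, 42 mm across, 48 mm high, standing in another bay; the point is its centre. To be left alone.
- small_tin_center (a point): A small square closed steel tin, 38 by 38 by 40 mm high, standing in the remaining bay; the point is its centre. To be left alone.
- ramekin: White ceramic bowl on the counter behind the work, 84 mm across, 45 mm high; origin at the centre of its underside. To be left alone.
- tumbler: Glass tumbler on the counter behind the work, 66 mm across, 85 mm high; origin at the centre of its underside. To be left alone.

How it is judged:
On the way:
1. the tin stands upright on the counter, clear of the rack and the scale, let go of (contact force between tin and the arm below 0.05 N and contact force between tin and the fingers below 0.05 N and contact force between tin and rack below 0.05 N and height (world z) of tin_center below 0.03 m and angle between tin_center's own z axis and vertical below 0.1 rad and linear speed of tin below 0.02 m/s), for 0.2 s.
At the end, for the whole second after the job is handed in: The tin stands flat and at rest on the pan floor between the end plates, its centre within 12 mm of the pan's centre in plan, its length within 0.2 rad of the pan's x axis, upright within 0.08 rad, and the pan rests sunk by its weight alone (4 to 18 mm) (horizontal distance between tin_center and pan_center below 0.012 m and angle between the x axis of tin_center and the x axis of pan_center, either way round below 0.2 rad and z of tin_center in the frame of pan_center between 0.022 and 0.029 m and angle between tin_center's own z axis and vertical below 0.08 rad and linear speed of tin below 0.02 m/s and value of joint pan between 0.004 and 0.018 m and velocity of joint pan between -0.02 and 0.02 m/s); the robot touches nothing.
It fails at once if the pan is driven beyond 26 mm, to its stop (value of joint pan above 0.026 m).
It fails at once if the tin is tipped by more than 0.6 rad (angle between tin_center's own z axis and vertical above 0.6 rad).
It fails at once if the round tin or the small square tin is shifted by more than 30 mm or tipped (distance of any of round_tin_center, small_tin_center from where it was at the start of the episode above 0.03 m or angle between any of round_tin_center, small_tin_center's own z axis and vertical above 0.5 rad).
It fails at once if the ramekin or the tumbler is shifted by more than 30 mm or tipped (distance of any of ramekin, tumbler from where it was at the start of the episode above 0.03 m or angle between any of ramekin, tumbler's own z axis and vertical above 0.5 rad).
It also fails if it takes over 64 s, if anything falls off the work surface, if the arm or the gripper's body presses on something with over 40 N, if the wrist force passes 120 N, or if a joint passes its speed limit or range.

ROBOT

A 7-joint arm with a two-finger parallel gripper is mounted at the origin on the work surface. World frame = base frame: x ahead of the robot, y to its left, z up, the work surface at z = 0. Lengths are in m, angles in rad, forces in N, time in s.
With the tool pointing down it reaches from about 0.425 to 0.925 m from the base axis. Payload 6.8 kg.
Tool frame: the origin (TCP) lies at the very end of the fingers, on their centre line; the grasp point (between the pads) lies 19 mm behind it; z points along the fingers, y is the line along which they close (so a half turn about z gives the same grasp; the last joint's range is limited). The gripper opens to 85 mm and grips with 20 to 120 N. Pads are 22 mm wide; open, the fingers measure 114 mm over their backs; the gripper's body (76 mm by 85 mm) begins 54 mm behind the grasp point. The pads swing forward as they close: fully open they stand 13 mm farther back than shut.
Start: joints at [1.115, 0.477, 0.022, 1.555, -0.011, 1.109, -0.083], TCP at [0.23, -0.635, 0.198] pointing down, gripper open.
Joint ranges: [-2.96, 2.96], [-0.34, 2.1], [-1.41, 1.46], [0.24, 2.44], [-1.37, 4.51], [0.17, 1.92], [-2.96, 2.96]. Speed limits (rad/s): [2.39, 2.39, 3.14, 3.14, 3.14, 3.14, 3.14].

INTERFACE

Orientations are given as a unit quaternion [w, x, y, z].
In Python, from station import telemetry, viewer, job, search_frame, cut_out gives the robot as it stands. The module is installed in compiled form; this text tells all that it offers.
- The arm moves only by the shell command python3 -m crank 'ROWS' [FORCE]. ROWS is JSON, a list of rows, each an object with "delta_rot": the turn, a rotation vector about the tool's x, y, z in degrees, a list of three; "xyz": the shift along the tool's x, y, z in m, a list of three; "fingers": the gripper command: -1 is fully open, 1 is shut, values between are in proportion. In form: [{"delta_rot": [ax, ay, az], "xyz": [dx, dy, dz], "fingers": fingers}, ...]. A call has 1 to 10 rows; each row is the pose to reach, as a shift and turn from the pose commanded when the call began, along the tool's axes at that moment; what a row does not reach only later rows make up. A row lasts 1/10 s, in which the tool goes at most 50 mm and 8.59 degrees, less where a joint would pass 70% of its speed; a pose out of reach is approached as far as the arm can. A call with a gripper value outside its range is refused whole. The fingers move at their own pace and stop on an object; FORCE is the grip in N (left out, the last holds). Time passes only in rows, so rows that repeat a pose let the fingers close. It gives the time, the measured TCP pose, the force, the opening and the grip force at its end, in the units of the state.
- telemetry.get_obs(): the state, without advancing time (a new reading comes with each control period).
- viewer.read_camera(name): name is "scene" or "top" or "wrist"; returns a dict with "img" (420x560x3 uint8, red, green, blue), "fx", "fy", "cx", "cy" (pixels), "origin" and "rotation" of the camera in the world. Camera axes: x right, y up, looking along -z (the intrinsics and any distortion apply to the point x, -y, -z); pixel columns grow to the right and rows downward; lengths in m; the calibration is good to about 2 mm. A picture is of the moment at which its call begins. There is no depth.
- job.hand_in(): hands the job in; it is judged then, once.
Trained networks look in the newest picture that a camera, given by its name, has taken for a name from the list of things; names that differ only in an ending like _2 or _b are one class to them, and where a whole thing is asked for, a point or a joint stands for the part that bears it (a point fixed in the world has none). Each returns a list of dicts, best first, with "score" (0 to 1); they miss things now and then, are a little off and sometimes report something else, mostly with a low value. They report only what shows in the picture. A call takes as long as a camera call.
- search_frame(camera, thing): "pixel" ([column, row] in pixels, amid what is visible of it).
- cut_out(camera, thing): "pixels" (420x560 bool, what is visible of it) and "pixel" ([column, row] in pixels, amid what is visible of it).
The state is a dict: "t": time; "q": joint angles; "joint_vel": joint speeds; "joint_torque": joint torques, N m; "eef_pos": TCP position; "tool_rot": TCP orientation; "contact_force": force on the tool from outside, world axes, zero at the start; "torque": the same for the moment, N m; "gripper_width": opening from 0.0 (shut) to 1.0 (fully open); "grasp_force": force on a finger pad.
Only numpy, scipy, OpenCV 4.12 (cv2) and the standard library are available. Lean on these libraries where they do the work, as an engineer would, in place of code of your own. Each camera call takes 0.05 s, during which the arm holds its last target. There are 200 camera calls.

## Working session

There is one attempt and no reset: what is moved stays moved. The work goes in short steps, Python scripts to look and compute and a shell command to move; the robot and the scene stay as the last step left them, time stands still between calls to the robot, and variables do not carry over. Pictures are saved under pics/ and viewed, at most 10 in all, crops included, and the job is handed in when it is done.

```bash
mkdir -p pics; cat > h.py <<'E'
import numpy as np, cv2
from station import telemetry, viewer, job, search_frame, cut_out
def ray(c,p):
    d=np.array([(p[0]-c['cx'])/c['fx'],-(p[1]-c['cy'])/c['fy'],-1.0])
    return np.array(c['origin']),np.array(c['rotation'])@d
def at_z(c,p,z):
    o,d=ray(c,p); return o+d*(z-o[2])/d[2]
def proj(c,P):
    q=np.array(c['rotation']).T@(np.array(P)-np.array(c['origin'])); 
    return [c['cx']+c['fx']*q[0]/-q[2], c['cy']-c['fy']*q[1]/-q[2]]
E
python3 - <<'E'
from h import *
print(telemetry.get_obs())
for n in ['top','scene']:
    c=viewer.read_camera(n); cv2.imwrite(f'pics/{n}0.png',c['img'][:,:,::-1])
    print(n,{k:(np.round(v,3).tolist()) for k,v in c.items() if k!='img'})
    for t,z in [('tin_center',.05),('rack',.03),('pan_center',.07),('scale',.03),('round_tin_center',.04),('small_tin_center',.04),('ramekin',.03),('tumbler',.05)]:
        for r in search_frame(n,t)[:2]: print(t,np.round(r['score'],2),np.round(r['pixel']),at_z(c,r['pixel'],z).round(3))
E
```

```text
{'t': 0.0, 'q': array([ 1.11485062,  0.47779358,  0.02234139,  1.55642862, -0.01155769,
        1.10931327, -0.08310196]), 'joint_vel': array([ 4.86721173e-04, -1.10330976e-05, -8.45646632e-04, -2.89659225e-04,
       -1.40415192e-03, -4.30300331e-04,  5.80071791e-04]), 'joint_torque': array([ 2.62749118e-04, -5.96444356e+01,  1.60785310e+00, -2.81201237e+01,
        1.24364629e-02,  9.13012773e-03,  2.80760912e-05]), 'eef_pos': array([ 0.229868  , -0.63396624,  0.1969398 ]), 'tool_rot': array([-8.85979547e-04,  9.84913736e-01,  1.73043661e-01, -1.98274759e-04]), 'contact_force': array([ 0.54050946, -0.2541105 , -0.56745721]), 'torque': array([0.02906253, 0.03070814, 0.04269914]), 'grasp_force': 0.0, 'gripper_width': 0.9988235885791692}
top {'fx': 407.421, 'fy': 407.421, 'cx': 278.948, 'cy': 207.461, 'origin': [0.541, 0.002, 0.942], 'rotation': [0.707, 0.028, -0.031, -0.706]}Traceback (most recent call last):
  File "<stdin>", line 7, in <module>
  File "h.py", line 7, in at_z
    o,d=ray(c,p); return o+d*(z-o[2])/d[2]
        ~~~^^^^^
  File "h.py", line 5, in ray
    return np.array(c['origin']),np.array(c['rotation'])@d
                                 ~~~~~~~~~~~~~~~~~~~~~~~^~
ValueError: matmul: Input operand 1 has a mismatch in its core dimension 0, with gufunc signature (n?,k),(k,m?)->(n?,m?) (size 3 is different from 4)
```

```bash
sed -i 's/^def ray/from scipy.spatial.transform import Rotation as Rn\ndef RM(c): return Rn.from_quat(c["rotation"],scalar_first=True).as_matrix()\ndef ray/; s/np.array(c\[.rotation.\])/RM(c)/' h.py
python3 - <<'E'
from h import *
for n in ['top','scene']:
    c=viewer.read_camera(n); cv2.imwrite(f'pics/{n}0.png',c['img'][:,:,::-1])
    print(n,{k:(np.round(v,3).tolist()) for k,v in c.items() if k!='img'})
    for t,z in [('tin_center',.05),('rack',.03),('pan_center',.07),('scale',.03),('round_tin_center',.04),('small_tin_center',.04),('ramekin',.03),('tumbler',.05)]:
        for r in search_frame(n,t)[:2]: print(t,np.round(r['score'],2),np.round(r['pixel']),at_z(c,r['pixel'],z).round(3))
E
```

```text
top {'fx': 407.421, 'fy': 407.421, 'cx': 278.948, 'cy': 207.461, 'origin': [0.541, 0.002, 0.942], 'rotation': [0.707, 0.028, -0.031, -0.706]}
rack 0.59 [161. 240.] [0.546 0.261 0.03 ]
pan_center 0.75 [373. 230.] [ 0.567 -0.204  0.07 ]
scale 0.75 [171. 234.] [0.558 0.239 0.03 ]
scale 0.64 [367. 234.] [ 0.56  -0.198  0.03 ]
round_tin_center 0.53 [142. 236.] [0.554 0.3   0.04 ]
round_tin_center 0.35 [255. 145.] [0.758 0.052 0.04 ]
small_tin_center 0.56 [168. 234.] [0.557 0.243 0.04 ]
ramekin 0.96 [310. 168.] [ 0.709 -0.072  0.03 ]
tumbler 0.55 [254. 144.] [0.758 0.054 0.05 ]
scene {'fx': 475.874, 'fy': 475.874, 'cx': 278.345, 'cy': 207.026, 'origin': [0.989, 0.264, 0.82], 'rotation': [0.434, 0.118, 0.245, 0.859]}
tin_center 0.97 [381. 257.] [0.589 0.186 0.05 ]
rack 0.84 [420. 282.] [0.581 0.264 0.03 ]
pan_center 0.98 [222. 137.] [ 0.556 -0.209  0.07 ]
scale 0.64 [218. 157.] [ 0.579 -0.205  0.03 ]
scale 0.59 [383. 254.] [0.572 0.185 0.03 ]
round_tin_center 0.76 [446. 281.] [0.558 0.3   0.04 ]
small_tin_center 0.64 [416. 268.] [0.567 0.245 0.04 ]
ramekin 0.7 [226. 232.] [ 0.707 -0.078  0.03 ]
ramekin 0.31 [264. 283.] [0.746 0.042 0.03 ]
tumbler 0.6 [264. 282.] [0.75  0.047 0.05 ]
```

View pics/top0.png

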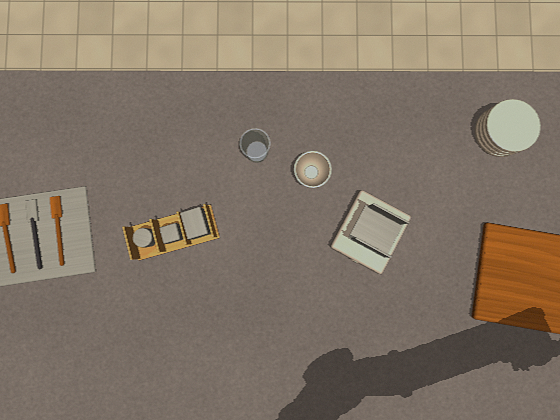

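View pics/scene0.png

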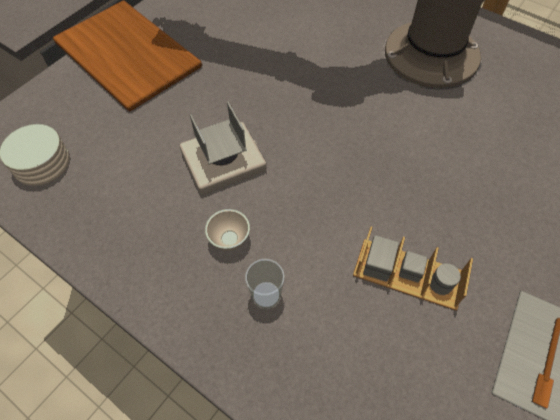

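```bash
cat > fit.py <<'E'
from h import *
from scipy.optimize import minimize
def box(x,y,z0,z1): return [[i*x/2,j*y/2,k] for i in(-1,1) for j in(-1,1) for k in(z0,z1)]
MODELS={'rack':box(80,184+8,0,8)+box(74,184,8,64),'pan_center':box(82,90,66,70)+box(82,80,70,126),'scale':box(150,130,0,30),
 'tin_center':box(62,46,8,58),'tin_counter':box(62,46,0,50),'tin_pan':box(62,46,61,111)}
def world(m,p):
    P=np.array(m)/1000; c,s=np.cos(p[2]),np.sin(p[2])
    return np.c_[p[0]+c*P[:,0]-s*P[:,1],p[1]+s*P[:,0]+c*P[:,1],P[:,2]]
def hull(pts): 
    im=np.zeros((840,1120),np.float32); h=cv2.convexHull(np.float32(pts))
    cv2.fillConvexPoly(im,np.int32(np.round((h*2+.5)*256)),1,cv2.LINE_AA,8); return im
def obs(cam,name):
    r=cut_out(cam,name)
    if not r: return None
    m=r[0]['pixels'].astype(np.uint8); m=cv2.morphologyEx(m,cv2.MORPH_OPEN,np.ones((2,2)))
    n,l,st,_=cv2.connectedComponentsWithStats(m)
    if n<2: return None
    keep=np.isin(l,[i for i in range(1,n) if st[i,4]>30])
    ys,xs=np.nonzero(keep); return r[0]['score'],hull(np.c_[xs,ys]),len(xs),np.mean(np.c_[xs,ys],0).round()
def fit(cams,name,x0,model=None):
    O=[(c,o) for c,o in((c,obs(k,name)) for k,c in cams.items()) if o]
    def cost(p,full=False):
        e=[]
        for c,o in O:
            M=hull([proj(c,q) for q in world(MODELS[model or name],p)]); e.append(1-np.minimum(M,o[1]).sum()/np.maximum(M,o[1]).sum())
        return e if full else sum(e)
    x0=np.array(x0); best=None
    for dy in(-.15,0,.15):
        s=np.array([x0+[0,0,dy]]*4)+np.vstack([np.zeros(3),np.diag([.01,.01,.1])])
        r=minimize(cost,x0,method='Nelder-Mead',options=dict(initial_simplex=s,xatol=1e-4,fatol=1e-5))
        if best is None or r.fun<best.fun: best=r
    print(name,best.x.round(4),'deg',np.degrees(best.x[2]).round(1),'1-IoU',np.round(cost(best.x,True),3),[(round(float(o[0]),2),o[2],o[3].tolist()) for _,o in O])
    return best.x
E
python3 - <<'E'
from fit import *
C={n:viewer.read_camera(n) for n in('top','scene')}
for cams in (C,{'top':C['top']},{'scene':C['scene']}):
    for n,x in [('rack',[.56,.24,.23]),('tin_center',[.57,.185,.23]),('pan_center',[.56,-.205,-.49]),('scale',[.56,-.205,-.49])]:
        try: fit(cams,n,x)
        except Exception as e: print(n,repr(e)[:80])
E
```

```text
rack [0.5607 0.2389 0.276 ] deg 15.8 1-IoU [0.061 0.118] [(0.62, 1806, [166.0, 237.0]), (0.73, 2532, [416.0, 279.0])]
tin_center [0.5829 0.1861 0.3094] deg 17.7 1-IoU [0.206 0.067] [(0.69, 723, [196.0, 224.0]), (0.76, 1180, [382.0, 260.0])]
pan_center [ 0.5643 -0.2076 -0.4934] deg -28.3 1-IoU [0.04  0.167] [(0.91, 1871, [377.0, 230.0]), (0.74, 1693, [223.0, 139.0])]
scale [ 0.5634 -0.2092 -0.5015] deg -28.7 1-IoU [0.026 0.203] [(0.61, 3998, [371.0, 232.0]), (0.68, 4402, [223.0, 155.0])]
rack [0.5595 0.2361 0.2607] deg 14.9 1-IoU [0.042] [(0.62, 1806, [166.0, 237.0])]
tin_center [0.58   0.1814 0.3058] deg 17.5 1-IoU [0.049] [(0.69, 723, [196.0, 224.0])]
pan_center [ 0.5633 -0.2079 -0.4934] deg -28.3 1-IoU [0.035] [(0.91, 1871, [377.0, 230.0])]
scale [ 0.5625 -0.209  -0.496 ] deg -28.4 1-IoU [0.024] [(0.61, 3998, [371.0, 232.0])]
rack [0.5662 0.2411 0.2633] deg 15.1 1-IoU [0.034] [(0.73, 2532, [416.0, 279.0])]
tin_center [0.5845 0.1873 0.3107] deg 17.8 1-IoU [0.029] [(0.76, 1180, [382.0, 260.0])]
pan_center [ 0.5672 -0.2036 -0.5003] deg -28.7 1-IoU [0.12] [(0.74, 1693, [223.0, 139.0])]
scale [ 0.5652 -0.2063 -0.5067] deg -29.0 1-IoU [0.199] [(0.68, 4402, [223.0, 155.0])]
```

```bash
cat >> h.py <<'E'
def go(x,y,z,yaw):
    """tool y axis at yaw (deg, mod 180), tool down: prints delta from measured pose"""
    o=telemetry.get_obs(); R=Rn.from_quat(o['tool_rot'],scalar_first=True).as_matrix()
    best=None
    for k in(0,180):
        a=np.radians(yaw+k); Y=np.array([np.cos(a),np.sin(a),0]); Z=np.array([0,0,-1.]); T=np.c_[np.cross(Y,Z),Y,Z]
        rv=Rn.from_matrix(R.T@T).as_rotvec(degrees=True)
        if best is None or np.linalg.norm(rv)<np.linalg.norm(best): best=rv
    print('pos',o['eef_pos'].round(4),'xyz',(R.T@(np.array([x,y,z])-o['eef_pos'])).round(4),'rot',best.round(2),'t',o['t'],'q',o['q'].round(2),'F',o['contact_force'].round(1),'w',o['gripper_width'],o['grasp_force'])
E
python3 -m crank '[{"delta_rot":[0,0,0],"xyz":[0,0,-0.05],"fingers":-1},{"delta_rot":[0,0,0],"xyz":[0,0,-0.1],"fingers":-1},{"delta_rot":[0,0,-8],"xyz":[0.034,-0.036,-0.12],"fingers":-1},{"delta_rot":[0,0,-16],"xyz":[0.068,-0.072,-0.12],"fingers":-1},{"delta_rot":[0,0,-24],"xyz":[0.102,-0.108,-0.12],"fingers":-1},{"delta_rot":[0,0,-32],"xyz":[0.136,-0.144,-0.12],"fingers":-1},{"delta_rot":[0,0,-40],"xyz":[0.170,-0.180,-0.12],"fingers":-1},{"delta_rot":[0,0,-48],"xyz":[0.204,-0.216,-0.12],"fingers":-1},{"delta_rot":[0,0,-54],"xyz":[0.238,-0.252,-0.12],"fingers":-1},{"delta_rot":[0,0,-60],"xyz":[0.272,-0.288,-0.12],"fingers":-1}]'
python3 -c "
from h import *
go(.58,.182,.25,15)"
```

```text
t: 2.9
eef_pos: [0.388, -0.2692, 0.3182]
tool_rot: [0.0, 0.765, 0.644, -0.0]
contact_force: [1.2, -0.4, 0.3]
gripper_width: 1.002
grasp_force: 0.0
pos [ 0.388  -0.2692  0.3182] xyz [0.4774 0.1121 0.068 ] rot [  0.03   0.05 -24.83] t 2.9 q [ 0.8   0.06 -0.34  1.84  0.02  1.25  0.28] F [ 1.2 -0.4  0.3] w 1.0023001447648408 0.0
```

```bash

python3 -m crank '[{"delta_rot":[0,0,-6],"xyz":[0.047,0.011,0],"fingers":-1},{"delta_rot":[0,0,-12],"xyz":[0.095,0.022,0],"fingers":-1},{"delta_rot":[0,0,-18],"xyz":[0.143,0.033,0],"fingers":-1},{"delta_rot":[0,0,-24.8],"xyz":[0.19,0.044,0],"fingers":-1},{"delta_rot":[0,0,-24.8],"xyz":[0.238,0.055,0],"fingers":-1},{"delta_rot":[0,0,-24.8],"xyz":[0.286,0.067,0],"fingers":-1},{"delta_rot":[0,0,-24.8],"xyz":[0.334,0.078,0],"fingers":-1},{"delta_rot":[0,0,-24.8],"xyz":[0.382,0.089,0.01],"fingers":-1},{"delta_rot":[0,0,-24.8],"xyz":[0.43,0.10,0.03],"fingers":-1},{"delta_rot":[0,0,-24.8],"xyz":[0.477,0.112,0.05],"fingers":-1}]'
python3 -m crank '[{"delta_rot":[0,0,0],"xyz":[0,0,0],"fingers":-1},{"delta_rot":[0,0,0],"xyz":[0,0,0],"fingers":-1},{"delta_rot":[0,0,0],"xyz":[0,0,0],"fingers":-1}]'
python3 - <<'E'
from fit import *
go(.58,.182,.25,15)
c=viewer.read_camera('wrist'); cv2.imwrite('pics/w1.png',c['img'][:,:,::-1])
print(c['fx'],c['origin'],c['rotation'])
fit({'wrist':c},'tin_center',[.58,.182,.26]); fit({'wrist':c},'rack',[.561,.238,.26])
E
```

```text
t: 3.9
eef_pos: [0.58, 0.1757, 0.27]
tool_rot: [0.001, 0.611, 0.792, 0.0]
contact_force: [0.2, -0.3, 0.4]
gripper_width: 1.004
grasp_force: 0.0
t: 4.2
eef_pos: [0.5794, 0.1727, 0.2705]
tool_rot: [0.0, 0.611, 0.791, -0.0]
contact_force: [0.1, -1.6, 0.0]
gripper_width: 1.002
grasp_force: 0.0
pos [0.5794 0.1727 0.2705] xyz [0.0089 0.0029 0.0205] rot [ 0.02  0.05 -0.36] t 4.2 q [ 0.13  0.38 -0.69  1.61  0.26  1.24 -0.35] F [ 0.1 -1.6  0. ] w 1.0023968459018762 0.0
358.5358478012936 [0.56049805 0.24043417 0.44589269] [ 0.98197058 -0.13947101 -0.01839184  0.12626701]
tin_center [0.5832 0.1824 0.2685] deg 15.4 1-IoU [0.071] [(0.87, 2486, [279.0, 163.0])]
rack [0.5643 0.2374 0.2735] deg 15.7 1-IoU [0.02] [(0.94, 7327, [273.0, 89.0])]
```

View pics/w1.png

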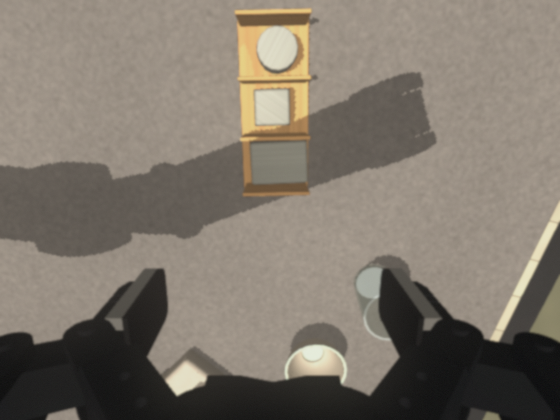

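```bash

python3 -m crank '[{"delta_rot":[0,0,-0.9],"xyz":[0.0073,0.0047,0.04],"fingers":-1},{"delta_rot":[0,0,-0.9],"xyz":[0.0073,0.0047,0.08],"fingers":-1},{"delta_rot":[0,0,-0.9],"xyz":[0.0073,0.0047,0.12],"fingers":-1},{"delta_rot":[0,0,-0.9],"xyz":[0.0073,0.0047,0.14],"fingers":-1},{"delta_rot":[0,0,-0.9],"xyz":[0.0073,0.0047,0.14],"fingers":-1},{"delta_rot":[0,0,-0.9],"xyz":[0.0073,0.0047,0.14],"fingers":-1},{"delta_rot":[0,0,-0.9],"xyz":[0.0073,0.0047,0.14],"fingers":-1}]'
python3 - <<'E'
from fit import *
c=viewer.read_camera('wrist'); cv2.imwrite('pics/w2.png',c['img'][:,:,::-1])
fit({'wrist':c},'tin_center',[.58,.182,.26]); 
go(.582,.181,.02,15.5)
E
```

```text
t: 5.05
eef_pos: [0.5832, 0.1825, 0.1324]
tool_rot: [0.001, 0.605, 0.796, 0.001]
contact_force: [-0.0, 0.2, 1.0]
gripper_width: 1.002
grasp_force: 0.0
tin_center [0.5825 0.183  0.2718] deg 15.6 1-IoU [0.154] [(0.92, 5244, [273.0, 202.0])]
pos [0.583  0.1825 0.1321] xyz [-0.0012 -0.0017  0.1121] rot [0.18 0.   0.1 ] t 5.15 q [ 0.08  0.52 -0.65  1.75  0.37  1.   -0.44] F [-0.1 -0.3  0.2] w 1.0013540615102954 0.0
```

View pics/w2.png

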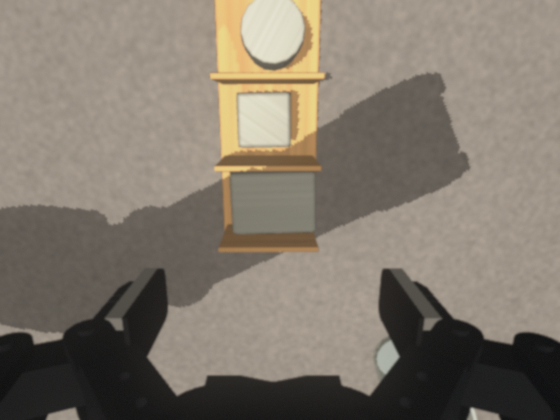

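```bash

python3 -m crank '[{"delta_rot":[0,0,0],"xyz":[0,-0.001,0.025],"fingers":-1},{"delta_rot":[0,0,0],"xyz":[0,-0.001,0.05],"fingers":-1},{"delta_rot":[0,0,0],"xyz":[0,-0.001,0.075],"fingers":-1},{"delta_rot":[0,0,0],"xyz":[0,-0.001,0.095],"fingers":-1},{"delta_rot":[0,0,0],"xyz":[0,-0.001,0.108],"fingers":-1},{"delta_rot":[0,0,0],"xyz":[0,-0.001,0.112],"fingers":-1},{"delta_rot":[0,0,0],"xyz":[0,-0.001,0.112],"fingers":-1}]'
python3 -m crank '[{"delta_rot":[0,0,0],"xyz":[0,0,0],"fingers":0},{"delta_rot":[0,0,0],"xyz":[0,0,0],"fingers":0.3},{"delta_rot":[0,0,0],"xyz":[0,0,0],"fingers":0.6},{"delta_rot":[0,0,0],"xyz":[0,0,0],"fingers":1},{"delta_rot":[0,0,0],"xyz":[0,0,0],"fingers":1},{"delta_rot":[0,0,0],"xyz":[0,0,0],"fingers":1},{"delta_rot":[0,0,0],"xyz":[0,0,0],"fingers":1}]' 40
```

```text
t: 5.85
eef_pos: [0.5811, 0.1822, 0.0185]
tool_rot: [0.0, 0.604, 0.797, 0.0]
contact_force: [-0.5, 0.4, 0.6]
gripper_width: 1.002
grasp_force: 0.0
t: 6.55
eef_pos: [0.5809, 0.1829, 0.0235]
tool_rot: [0.001, 0.604, 0.797, 0.0]
contact_force: [-16.1, -6.7, 39.6]
gripper_width: 0.506
grasp_force: 38.4
```

```bash

python3 - <<'E'
from h import *
W=viewer.read_camera('wrist')['img']; S=viewer.read_camera('scene')['img'][200:320,330:490]
S=cv2.resize(S,(560,420),interpolation=cv2.INTER_CUBIC)
im=np.hstack([cv2.resize(W,(400,300)),cv2.resize(S,(400,300))]); cv2.imwrite('pics/g1.png',im[:,:,::-1])
E
```

```text
(no output)
```

View pics/g1.png

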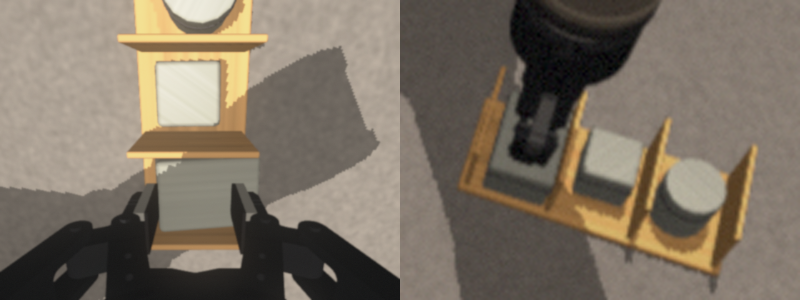

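```bash

python3 - <<'E'
from fit import *
go(.581,.182,.02,15.5)
C={n:viewer.read_camera(n) for n in('scene','wrist')}
for n in C: fit({n:C[n]},'tin_center',[.58,.182,.26])
c=C['wrist']; p=world(MODELS['tin_center'],[.5825,.183,.27])
print(np.round([proj(c,q) for q in p[1::2]]))
im=cv2.resize(c['img'][180:420,130:430],(750,600),interpolation=cv2.INTER_CUBIC); cv2.imwrite('pics/g2.png',im[:,:,::-1])
E
```

```text
pos [0.5809 0.183  0.0235] xyz [-0.0009 -0.0001  0.0035] rot [0.1  0.11 0.18] t 6.65 q [ 0.02  0.65 -0.58  1.82  0.48  0.81 -0.53] F [-16.   -5.7  39.1] w 0.5006396734635783 38.371991724707186
tin_center [0.58  0.182 0.11 ] deg 6.3 1-IoU [1.] [(0.64, 4396, [223.0, 155.0])]
tin_center [0.5879 0.1831 0.273 ] deg 15.6 1-IoU [0.25] [(0.79, 11970, [282.0, 267.0])]
[[210. 322.]
 [205. 225.]
 [347. 323.]
 [354. 226.]]
```

View pics/g2.png

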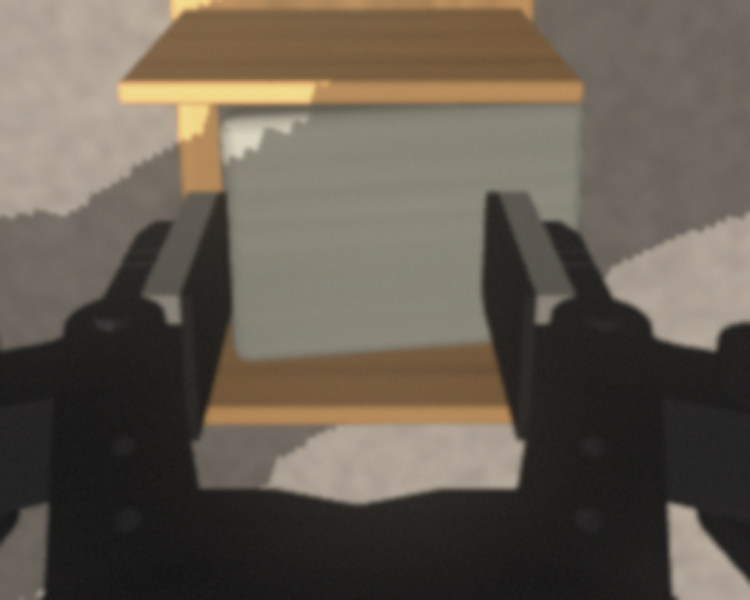

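```bash

python3 - <<'E'
from h import *
S=viewer.read_camera('scene'); W=viewer.read_camera('wrist')
for z in(.02,.03,.04,.05,.06,.07): print(z,at_z(S,(380,265),z).round(4),'R',at_z(W,(326,268),z).round(4),'L',at_z(W,(219,268),z).round(4))
# tool frame coordinate of the wrist rays
o=telemetry.get_obs(); R=Rn.from_quat(o['tool_rot'],scalar_first=True).as_matrix()
for p in((324,257),(219,257)):
  for z in(.03,.06): print(p,z,(R.T@(at_z(W,p,z)-o['eef_pos'])).round(4))
s=cv2.resize(S['img'][215:305,340:460],(800,600),interpolation=cv2.INTER_CUBIC); cv2.imwrite('pics/s2.png',s[:,:,::-1])
E
```

```text
0.02 [0.589  0.1894 0.02  ] R [0.6118 0.1764 0.02  ] L [0.5557 0.1606 0.02  ]
0.03 [0.594  0.1904 0.03  ] R [0.609  0.1805 0.03  ] L [0.5559 0.1656 0.03  ]
0.04 [0.599  0.1913 0.04  ] R [0.6061 0.1846 0.04  ] L [0.5562 0.1707 0.04  ]
0.05 [0.604  0.1922 0.05  ] R [0.6032 0.1888 0.05  ] L [0.5565 0.1757 0.05  ]
0.06 [0.609  0.1931 0.06  ] R [0.6003 0.1929 0.06  ] L [0.5567 0.1807 0.06  ]
0.07 [0.614  0.1941 0.07  ] R [0.5975 0.1971 0.07  ] L [0.557  0.1857 0.07  ]
(324, 257) 0.03 [-0.0038  0.0251 -0.0065]
(324, 257) 0.06 [ 0.0094  0.0205 -0.0365]
(219, 257) 0.03 [-0.0038 -0.0284 -0.0066]
(219, 257) 0.06 [ 0.0094 -0.0236 -0.0366]
```

View pics/s2.png

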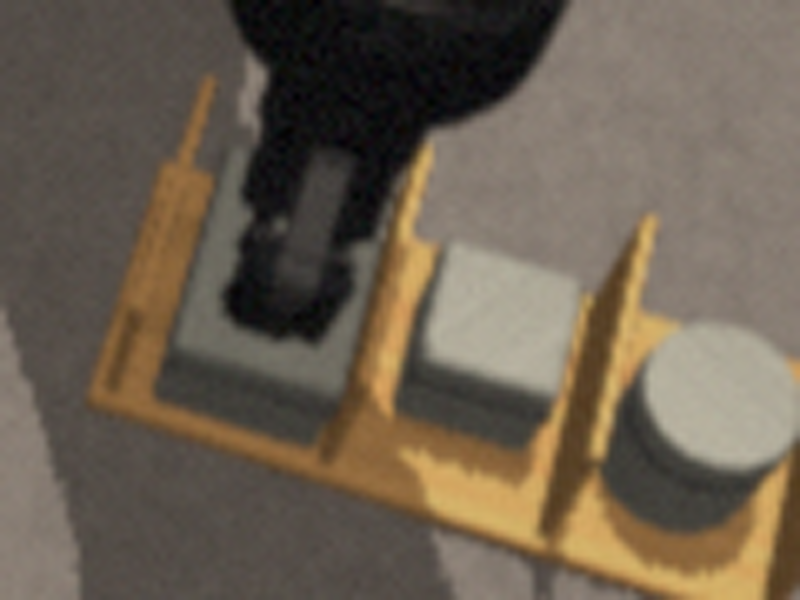

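```bash

python3 -m crank '[{"delta_rot":[0,0,0],"xyz":[0,0,-0.01],"fingers":1},{"delta_rot":[0,0,0],"xyz":[0,0,-0.03],"fingers":-1},{"delta_rot":[0,0,0],"xyz":[0,0,-0.06],"fingers":-1},{"delta_rot":[0,0,0],"xyz":[0,0,-0.10],"fingers":-1},{"delta_rot":[0,0,0],"xyz":[0,0,-0.12],"fingers":-1},{"delta_rot":[0,0,0],"xyz":[0,0,-0.12],"fingers":-1},{"delta_rot":[0,0,0],"xyz":[0,0,-0.12],"fingers":-1},{"delta_rot":[0,0,0],"xyz":[0,0,-0.12],"fingers":-1}]'
python3 - <<'E'
from fit import *
C={n:viewer.read_camera(n) for n in('wrist','top')}
W=C['wrist']; cv2.imwrite('pics/w3.png',W['img'][:,:,::-1])
x=fit({'wrist':W},'tin_center',[.583,.182,.26]); fit({'top':C['top']},'tin_center',[.583,.182,.26])
r=fit({'wrist':W},'rack',[.561,.238,.26])
# does a z shift of the wrist camera improve the fit?
for dz in(-.02,-.01,0,.01,.02,.03,.04):
    w=dict(W); w['origin']=np.array(W['origin'])+[0,0,dz]; print(dz,end=' '); fit({'wrist':w},'tin_center',x)
go(x[0],x[1],.0,15.5)
E
```

```text
t: 7.75
eef_pos: [0.5801, 0.1814, 0.1371]
tool_rot: [-0.0, 0.604, 0.797, -0.001]
contact_force: [-0.0, -0.6, -0.9]
gripper_width: 1.001
grasp_force: 0.0
tin_center [0.5838 0.1836 0.2808] deg 16.1 1-IoU [0.151] [(0.61, 5038, [279.0, 201.0])]
tin_center [0.5809 0.1801 0.2643] deg 15.1 1-IoU [0.129] [(0.6, 682, [198.0, 224.0])]
rack [0.5636 0.2387 0.268 ] deg 15.4 1-IoU [0.044] [(0.91, 12647, [271.0, 116.0])]
-0.02 tin_center [0.582  0.1859 0.0582] deg 3.3 1-IoU [0.269] [(0.61, 5038, [279.0, 201.0])]
-0.01 tin_center [0.5835 0.1825 0.1871] deg 10.7 1-IoU [0.212] [(0.61, 5038, [279.0, 201.0])]
0 tin_center [0.584  0.1826 0.3114] deg 17.8 1-IoU [0.15] [(0.61, 5038, [279.0, 201.0])]
0.01 tin_center [0.5847 0.1814 0.3084] deg 17.7 1-IoU [0.116] [(0.61, 5038, [279.0, 201.0])]
0.02 tin_center [0.5847 0.1776 0.3078] deg 17.6 1-IoU [0.117] [(0.61, 5038, [279.0, 201.0])]
0.03 tin_center [0.5853 0.1742 0.3066] deg 17.6 1-IoU [0.123] [(0.61, 5038, [279.0, 201.0])]
0.04 tin_center [0.5854 0.1705 0.3047] deg 17.5 1-IoU [0.132] [(0.61, 5038, [279.0, 201.0])]
pos [0.5808 0.182  0.1381] xyz [0.0007 0.0033 0.1381] rot [-0.   -0.    0.13] t 8.35 q [ 0.08  0.51 -0.66  1.74  0.36  1.01 -0.44] F [-0.1  0.3  0.4] w 1.002380309135382 0.0
```

View pics/w3.png

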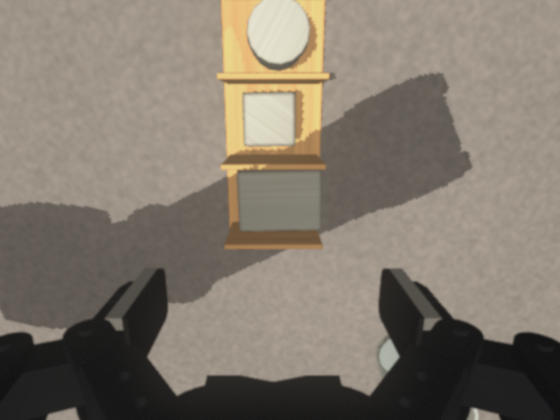

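```bash

python3 -m crank '[{"delta_rot":[0,0,0],"xyz":[0.0005,0.0032,0.03],"fingers":-1},{"delta_rot":[0,0,0],"xyz":[0.0005,0.0032,0.06],"fingers":-1},{"delta_rot":[0,0,0],"xyz":[0.0005,0.0032,0.09],"fingers":-1},{"delta_rot":[0,0,0],"xyz":[0.0005,0.0032,0.11],"fingers":-1},{"delta_rot":[0,0,0],"xyz":[0.0005,0.0032,0.12],"fingers":-1},{"delta_rot":[0,0,0],"xyz":[0.0005,0.0032,0.127],"fingers":-1},{"delta_rot":[0,0,0],"xyz":[0.0005,0.0032,0.134],"fingers":-1},{"delta_rot":[0,0,0],"xyz":[0.0005,0.0032,0.139],"fingers":-1},{"delta_rot":[0,0,0],"xyz":[0.0005,0.0032,0.143],"fingers":-1},{"delta_rot":[0,0,0],"xyz":[0.0005,0.0032,0.143],"fingers":-1}]'

```

```text
t: 9.35
eef_pos: [0.5838, 0.1832, -0.005]
tool_rot: [0.0, 0.604, 0.797, -0.0]
contact_force: [0.1, 0.5, 0.1]
gripper_width: 1.001
grasp_force: 0.0
```

```bash

python3 -m crank '[{"delta_rot":[0,0,0],"xyz":[0,0,0],"fingers":-0.6},{"delta_rot":[0,0,0],"xyz":[0,0,0],"fingers":-0.5},{"delta_rot":[0,0,0],"xyz":[0,0,0],"fingers":-0.4},{"delta_rot":[0,0,0],"xyz":[0,0,0],"fingers":-0.2},{"delta_rot":[0,0,0],"xyz":[0,0,0],"fingers":0.2},{"delta_rot":[0,0,0],"xyz":[0,0,0],"fingers":1},{"delta_rot":[0,0,0],"xyz":[0,0,0],"fingers":1},{"delta_rot":[0,0,0],"xyz":[0,0,0],"fingers":1}]' 40
python3 - <<'E'
from h import *
W=viewer.read_camera('wrist'); cv2.imwrite('pics/w4.png',cv2.resize(W['img'][180:420,130:430],(750,600))[:,:,::-1])
go(.58,.18,0,15.5)
E
```

```text
t: 10.15
eef_pos: [0.5844, 0.1835, -0.0041]
tool_rot: [0.0, 0.604, 0.797, 0.0]
contact_force: [-0.5, -1.5, 6.3]
gripper_width: 0.716
grasp_force: 44.0
pos [ 0.5843  0.1835 -0.0041] xyz [-0.0022 -0.0051 -0.0041] rot [0.07 0.01 0.12] t 10.2 q [ 0.    0.69 -0.56  1.82  0.51  0.77 -0.55] F [-0.7 -0.8  6.7] w 0.7172879141049067 43.985955119132996
```

```bash

python3 -m crank '[{"delta_rot":[0,0,0],"xyz":[0,0,-0.005],"fingers":1},{"delta_rot":[0,0,0],"xyz":[0,0,-0.015],"fingers":1},{"delta_rot":[0,0,0],"xyz":[0,0,-0.035],"fingers":1},{"delta_rot":[0,0,0],"xyz":[0,0,-0.06],"fingers":1},{"delta_rot":[0,0,0],"xyz":[0,0,-0.09],"fingers":1},{"delta_rot":[0,0,0],"xyz":[0,0,-0.115],"fingers":1},{"delta_rot":[0,0,0],"xyz":[0,0,-0.125],"fingers":1},{"delta_rot":[0,0,0],"xyz":[0,0,-0.125],"fingers":1}]' 60
python3 - <<'E'
from h import *
go(.53,.015,.12,-28.5)
W=viewer.read_camera('wrist')['img'];T=viewer.read_camera('scene')['img'][120:330,200:480]
cv2.imwrite('pics/w5.png',np.hstack([cv2.resize(W,(400,300)),cv2.resize(T,(400,300))])[:,:,::-1])
E
```

```text
t: 11.0
eef_pos: [0.5844, 0.1836, 0.1215]
tool_rot: [0.001, 0.604, 0.797, 0.001]
contact_force: [-0.3, -0.0, -4.3]
gripper_width: 0.716
grasp_force: 66.7
pos [0.5844 0.1836 0.1215] xyz [-0.1477 -0.0978  0.0012] rot [ 0.13 -0.05 44.12] t 11.0 q [ 0.07  0.54 -0.65  1.75  0.38  0.98 -0.45] F [-0.3 -0.  -4.3] w 0.7158312094251124 66.71117663383484
```

View pics/w5.png

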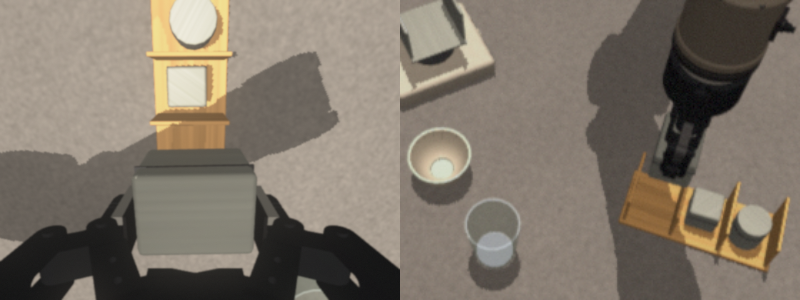

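```bash

python3 -m crank '[{"delta_rot":[0,0,6],"xyz":[-0.021,-0.014,0],"fingers":1},{"delta_rot":[0,0,12],"xyz":[-0.042,-0.028,0],"fingers":1},{"delta_rot":[0,0,19],"xyz":[-0.063,-0.042,0],"fingers":1},{"delta_rot":[0,0,26],"xyz":[-0.084,-0.056,0],"fingers":1},{"delta_rot":[0,0,32],"xyz":[-0.105,-0.07,0],"fingers":1},{"delta_rot":[0,0,38],"xyz":[-0.126,-0.084,0],"fingers":1},{"delta_rot":[0,0,44.1],"xyz":[-0.148,-0.098,0],"fingers":1},{"delta_rot":[0,0,44.1],"xyz":[-0.148,-0.098,0],"fingers":1},{"delta_rot":[0,0,44.1],"xyz":[-0.148,-0.098,0],"fingers":1}]'
python3 -m crank '[{"delta_rot":[0,0,0],"xyz":[0,0,0.02],"fingers":1},{"delta_rot":[0,0,0],"xyz":[0,0,0.05],"fingers":1},{"delta_rot":[0,0,0],"xyz":[0,0,0.08],"fingers":1},{"delta_rot":[0,0,0],"xyz":[0,0,0.105],"fingers":1},{"delta_rot":[0,0,0],"xyz":[0,0,0.12],"fingers":1},{"delta_rot":[0,0,0],"xyz":[0,0,0.127],"fingers":1},{"delta_rot":[0,0,0],"xyz":[0,0,0.130],"fingers":1},{"delta_rot":[0,0,0],"xyz":[0,0,0.130],"fingers":1},{"delta_rot":[0,0,0],"xyz":[0,0,0.130],"fingers":1}]'
python3 -c "
from h import *
go(.53,.015,-.012,-28.5)"
```

```text
t: 12.0
eef_pos: [0.5282, 0.0138, 0.1189]
tool_rot: [-0.001, 0.859, 0.511, -0.001]
contact_force: [-0.3, 0.3, -3.5]
gripper_width: 0.712
grasp_force: 66.6
t: 12.9
eef_pos: [0.5302, 0.0146, -0.0089]
tool_rot: [0.0, 0.859, 0.512, 0.001]
contact_force: [0.4, -0.4, -4.0]
gripper_width: 0.712
grasp_force: 66.5
pos [ 0.5302  0.0146 -0.0089] xyz [ 0.0003 -0.0004  0.0031] rot [ 0.09 -0.06  0.03] t 12.9 q [ 0.17  0.57 -0.39  2.03  0.37  0.61 -0.97] F [ 0.4 -0.4 -4. ] w 0.7119384597530727 66.51800394058228
```

```bash

python3 -m crank '[{"delta_rot":[0,0,0],"xyz":[0,0,0.0015],"fingers":1},{"delta_rot":[0,0,0],"xyz":[0,0,0.003],"fingers":1},{"delta_rot":[0,0,0],"xyz":[0,0,0.004],"fingers":1},{"delta_rot":[0,0,0],"xyz":[0,0,0.004],"fingers":1}]' 30
```

```text
t: 13.3
eef_pos: [0.5299, 0.0142, -0.012]
tool_rot: [0.001, 0.859, 0.511, 0.0]
contact_force: [-5.4, -1.4, 15.0]
gripper_width: 0.713
grasp_force: 68.9
```

```bash

python3 -m crank '[{"delta_rot":[0,0,0],"xyz":[0,0,-0.001],"fingers":-0.2},{"delta_rot":[0,0,0],"xyz":[0,0,-0.001],"fingers":-0.5},{"delta_rot":[0,0,0],"xyz":[0,0,-0.001],"fingers":-1},{"delta_rot":[0,0,0],"xyz":[0,0,-0.001],"fingers":-1},{"delta_rot":[0,0,0],"xyz":[0,0,-0.001],"fingers":-1},{"delta_rot":[0,0,0],"xyz":[0,0,-0.001],"fingers":-1},{"delta_rot":[0,0,0],"xyz":[0,0,-0.02],"fingers":-1},{"delta_rot":[0,0,0],"xyz":[0,0,-0.06],"fingers":-1},{"delta_rot":[0,0,0],"xyz":[0,0,-0.10],"fingers":-1},{"delta_rot":[0,0,0],"xyz":[0,0,-0.13],"fingers":-1}]' 40
python3 -m crank '[{"delta_rot":[0,0,-8],"xyz":[0,0,0],"fingers":-1},{"delta_rot":[0,0,-16],"xyz":[0,0,0],"fingers":-1},{"delta_rot":[0,0,-24],"xyz":[0,0,0],"fingers":-1},{"delta_rot":[0,0,-32],"xyz":[0,0,0],"fingers":-1},{"delta_rot":[0,0,-40],"xyz":[0,0,0],"fingers":-1},{"delta_rot":[0,0,-48],"xyz":[0,0,0],"fingers":-1},{"delta_rot":[0,0,-56],"xyz":[0,0,0],"fingers":-1},{"delta_rot":[0,0,-64],"xyz":[0,0,0],"fingers":-1},{"delta_rot":[0,0,-72],"xyz":[0,0,0],"fingers":-1},{"delta_rot":[0,0,-80],"xyz":[0,0,0],"fingers":-1}]'
python3 -m crank '[{"delta_rot":[0,0,-8],"xyz":[0,0,0],"fingers":-1},{"delta_rot":[0,0,-10],"xyz":[0,0,0],"fingers":-1},{"delta_rot":[0,0,-10],"xyz":[0,0,0],"fingers":-1},{"delta_rot":[0,0,-10],"xyz":[0,0,0],"fingers":-1}]'
python3 - <<'E'
from fit import *
C={n:viewer.read_camera(n) for n in('wrist','top','scene')}
for n in C: x=fit({n:C[n]},'tin_center',[.53,.0145,-.497],'tin_counter')
go(.53,.0145,-.012,61.5)
E
```

```text
t: 14.3
eef_pos: [0.5298, 0.0147, 0.1184]
tool_rot: [0.0, 0.859, 0.512, 0.001]
contact_force: [1.7, 0.7, -0.1]
gripper_width: 1.002
grasp_force: 0.0
t: 15.3
eef_pos: [0.5292, 0.0143, 0.116]
tool_rot: [-0.0, 0.327, 0.945, -0.0]
contact_force: [0.3, 0.8, 0.6]
gripper_width: 1.002
grasp_force: 0.0
t: 15.7
eef_pos: [0.5292, 0.0143, 0.1161]
tool_rot: [-0.0, 0.247, 0.969, -0.0]
contact_force: [-0.9, -0.7, -0.6]
gripper_width: 1.002
grasp_force: 0.0
tin_center [ 0.5302  0.0157 -0.4976] deg -28.5 1-IoU [0.054] [(0.56, 5829, [276.0, 204.0])]
tin_center [ 0.53    0.0145 -0.647 ] deg -37.1 1-IoU [] []
tin_center [ 0.5329  0.0191 -0.4845] deg -27.8 1-IoU [0.068] [(0.9, 1077, [320.0, 196.0])]
pos [0.5293 0.0144 0.1162] xyz [-0.0005  0.0004  0.1282] rot [-0.    0.01  0.02] t 16.0 q [ 0.51  0.46 -0.83  1.94  0.43  0.92  0.55] F [ 0.2  0.6 -0.3] w 0.998941668530645 0.0
```

```bash

python3 -m crank '[{"delta_rot":[0,0,0],"xyz":[0,0.001,0.03],"fingers":-1},{"delta_rot":[0,0,0],"xyz":[0,0.001,0.06],"fingers":-1},{"delta_rot":[0,0,0],"xyz":[0,0.001,0.085],"fingers":-1},{"delta_rot":[0,0,0],"xyz":[0,0.001,0.105],"fingers":-1},{"delta_rot":[0,0,0],"xyz":[0,0.001,0.118],"fingers":-1},{"delta_rot":[0,0,0],"xyz":[0,0.001,0.125],"fingers":-1},{"delta_rot":[0,0,0],"xyz":[0,0.001,0.125],"fingers":-1},{"delta_rot":[0,0,0],"xyz":[0,0.001,0.125],"fingers":-1}]'
python3 -m crank '[{"delta_rot":[0,0,0],"xyz":[0,0,0],"fingers":-0.6},{"delta_rot":[0,0,0],"xyz":[0,0,0],"fingers":-0.4},{"delta_rot":[0,0,0],"xyz":[0,0,0],"fingers":-0.2},{"delta_rot":[0,0,0],"xyz":[0,0,0],"fingers":0},{"delta_rot":[0,0,0],"xyz":[0,0,0],"fingers":0.3},{"delta_rot":[0,0,0],"xyz":[0,0,0],"fingers":1},{"delta_rot":[0,0,0],"xyz":[0,0,0],"fingers":1},{"delta_rot":[0,0,0],"xyz":[0,0,0],"fingers":1}]' 40
```

```text
t: 16.8
eef_pos: [0.5304, 0.0155, -0.0081]
tool_rot: [0.001, 0.246, 0.969, 0.0]
contact_force: [-0.0, -0.5, 0.1]
gripper_width: 1.003
grasp_force: 0.0
t: 17.6
eef_pos: [0.5303, 0.0154, -0.0081]
tool_rot: [0.001, 0.246, 0.969, 0.0]
contact_force: [-0.3, 0.4, 5.8]
gripper_width: 0.533
grasp_force: 41.0
```

```bash

python3 -m crank '[{"delta_rot":[0,0,0],"xyz":[0,0,-0.01],"fingers":1},{"delta_rot":[0,0,0],"xyz":[0,0,-0.03],"fingers":1},{"delta_rot":[0,0,0],"xyz":[0,0,-0.06],"fingers":1},{"delta_rot":[0,0,0],"xyz":[0,0,-0.095],"fingers":1},{"delta_rot":[0,0,0],"xyz":[0,0,-0.13],"fingers":1},{"delta_rot":[0,0,0],"xyz":[0,0,-0.165],"fingers":1},{"delta_rot":[0,0,0],"xyz":[0,0,-0.20],"fingers":1},{"delta_rot":[0,0,0],"xyz":[0,0,-0.235],"fingers":1},{"delta_rot":[0,0,0],"xyz":[0,0,-0.26],"fingers":1},{"delta_rot":[0,0,0],"xyz":[0,0,-0.26],"fingers":1}]' 50
python3 -c "
from h import *
go(.67,-.265,.25,61.5)"
```

```text
t: 18.6
eef_pos: [0.5313, 0.016, 0.2547]
tool_rot: [0.003, 0.246, 0.969, 0.001]
contact_force: [0.4, 0.0, -3.7]
gripper_width: 0.527
grasp_force: 53.2
pos [0.5313 0.016  0.2547] xyz [-0.2558 -0.1809  0.0056] rot [0.14 0.3  0.03] t 18.6 q [ 0.61  0.31 -0.92  1.79  0.26  1.17  0.69] F [ 0.4  0.  -3.7] w 0.5267812457549409 53.2440984249115
```

```bash

python3 -m crank '[{"delta_rot":[0,0,0],"xyz":[-0.02,-0.014,0],"fingers":1},{"delta_rot":[0,0,0],"xyz":[-0.05,-0.035,0],"fingers":1},{"delta_rot":[0,0,0],"xyz":[-0.08,-0.056,0],"fingers":1},{"delta_rot":[0,0,0],"xyz":[-0.11,-0.077,0],"fingers":1},{"delta_rot":[0,0,0],"xyz":[-0.14,-0.099,0],"fingers":1},{"delta_rot":[0,0,0],"xyz":[-0.17,-0.12,0],"fingers":1},{"delta_rot":[0,0,0],"xyz":[-0.20,-0.141,0],"fingers":1},{"delta_rot":[0,0,0],"xyz":[-0.23,-0.163,0],"fingers":1},{"delta_rot":[0,0,0],"xyz":[-0.256,-0.181,0],"fingers":1},{"delta_rot":[0,0,0],"xyz":[-0.256,-0.181,0],"fingers":1}]'
python3 -m crank '[{"delta_rot":[0,0,0],"xyz":[0,0,0],"fingers":1},{"delta_rot":[0,0,0],"xyz":[0,0,0],"fingers":1}]'
python3 - <<'E'
from fit import *
C={n:viewer.read_camera(n) for n in('wrist','top')}
W=C['wrist']; im=W['img'].copy()
for n,c in C.items():
  fit({n:c},'pan_center',[.565,-.207,-.497]); p=fit({n:c},'scale',[.565,-.207,-.497])
go(.565,-.207,.25,61.5)
p=[.565,-.207,-.497]
for m in (box(150,130,30,30)[::2],box(74,80,126,126)[::2],box(82,80,126,126)[::2],box(82,90,70,70)[::2]):
    q=np.array([proj(W,x) for x in world(m,p)])[[0,1,3,2]]; cv2.polylines(im,[np.int32(q.round())],True,(255,0,0),1)
cv2.imwrite('pics/w6.png',cv2.resize(im,(800,600),interpolation=cv2.INTER_CUBIC)[:,:,::-1])
E
```

```text
t: 19.6
eef_pos: [0.6676, -0.2722, 0.2473]
tool_rot: [-0.002, 0.249, 0.968, -0.001]
contact_force: [-0.6, -0.2, -4.2]
gripper_width: 0.528
grasp_force: 53.0
t: 19.8
eef_pos: [0.6678, -0.2642, 0.2499]
tool_rot: [-0.001, 0.245, 0.97, 0.0]
contact_force: [-0.1, 0.3, -3.1]
gripper_width: 0.527
grasp_force: 53.0
pan_center [ 0.5641 -0.208  -0.4947] deg -28.3 1-IoU [0.051] [(0.78, 9883, [275.0, 50.0])]
scale [ 0.5646 -0.2073 -0.5048] deg -28.9 1-IoU [0.021] [(0.76, 16652, [275.0, 65.0])]
pan_center [ 0.5644 -0.2075 -0.4925] deg -28.2 1-IoU [0.07] [(0.75, 1834, [377.0, 230.0])]
scale [ 0.5625 -0.209  -0.4923] deg -28.2 1-IoU [0.024] [(0.92, 4001, [371.0, 233.0])]
pos [ 0.6684 -0.2654  0.2514] xyz [0.1187 0.0021 0.0013] rot [-0.01  0.01  0.07] t 20.1 q [ 0.75  0.62 -0.75  1.33  0.42  1.35  1.07] F [ 0.8  0.7 -4.9] w 0.5282936521960115 53.03383111953735
```

View pics/w6.png

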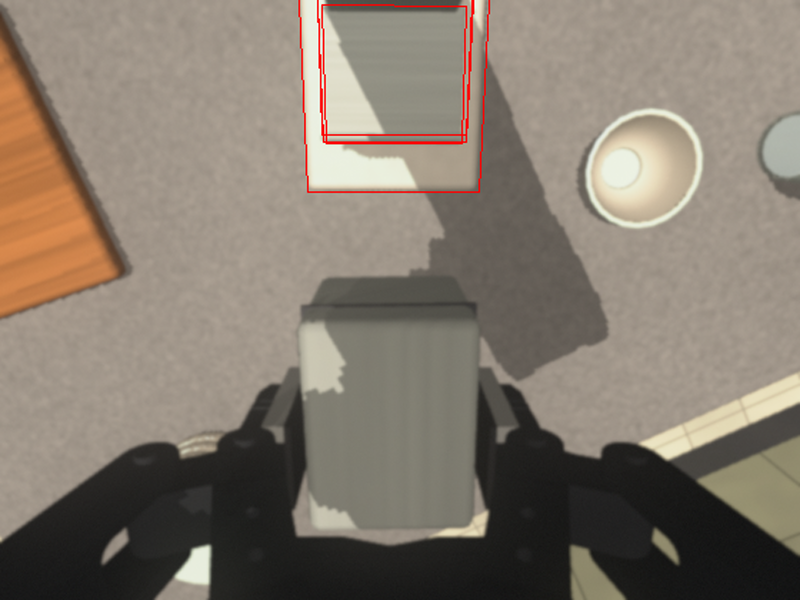

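```bash

python3 -m crank '[{"delta_rot":[0,0,0],"xyz":[0.015,0.0005,0],"fingers":1},{"delta_rot":[0,0,0],"xyz":[0.04,0.001,0],"fingers":1},{"delta_rot":[0,0,0],"xyz":[0.065,0.0016,0],"fingers":1},{"delta_rot":[0,0,0],"xyz":[0.09,0.0016,0],"fingers":1},{"delta_rot":[0,0,0],"xyz":[0.11,0.0016,0.01],"fingers":1},{"delta_rot":[0,0,0],"xyz":[0.119,0.0016,0.03],"fingers":1},{"delta_rot":[0,0,0],"xyz":[0.119,0.0016,0.06],"fingers":1},{"delta_rot":[0,0,0],"xyz":[0.119,0.0016,0.09],"fingers":1},{"delta_rot":[0,0,0],"xyz":[0.119,0.0016,0.105],"fingers":1},{"delta_rot":[0,0,0],"xyz":[0.119,0.0016,0.105],"fingers":1}]'
python3 -m crank '[{"delta_rot":[0,0,0],"xyz":[0,0,0],"fingers":1},{"delta_rot":[0,0,0],"xyz":[0,0,0],"fingers":1}]'
python3 - <<'E'
from fit import *
go(.5645,-.2073,.072,61.5)
W={'wrist':viewer.read_camera('wrist')}
fit(W,'pan_center',[.565,-.207,-.497]); fit(W,'scale',[.565,-.207,-.497])
go(.5645,-.2073,.072,61.5)
E
```

```text
t: 21.1
eef_pos: [0.5631, -0.2075, 0.1443]
tool_rot: [-0.002, 0.246, 0.969, 0.0]
contact_force: [0.6, -0.0, -2.8]
gripper_width: 0.527
grasp_force: 53.0
t: 21.3
eef_pos: [0.566, -0.2078, 0.1479]
tool_rot: [0.001, 0.246, 0.969, -0.0]
contact_force: [-0.6, 0.0, -3.3]
gripper_width: 0.529
grasp_force: 53.0
pos [ 0.566  -0.2078  0.1479] xyz [ 0.0018 -0.0004  0.0759] rot [0.04 0.16 0.03] t 21.3 q [ 0.82  0.52 -0.78  1.75  0.42  1.04  0.97] F [-0.6  0.  -3.3] w 0.5293280373397687 53.0237352848053
pan_center [ 0.5645 -0.207  -0.4965] deg -28.4 1-IoU [0.577] [(0.72, 6352, [274.0, 172.0])]
scale [ 0.5635 -0.206  -0.497 ] deg -28.5 1-IoU [0.1] [(0.7, 16856, [274.0, 154.0])]
pos [ 0.5654 -0.2079  0.1474] xyz [0.0013 0.0001 0.0754] rot [0.01 0.12 0.02] t 21.45 q [ 0.83  0.52 -0.78  1.75  0.42  1.04  0.97] F [-0.1 -0.1 -3.2] w 0.5292835196899713 53.02497446537018
```

```bash

python3 -m crank '[{"delta_rot":[0,0,0],"xyz":[0.001,0,0.01],"fingers":1},{"delta_rot":[0,0,0],"xyz":[0.001,0,0.022],"fingers":1},{"delta_rot":[0,0,0],"xyz":[0.001,0,0.034],"fingers":1},{"delta_rot":[0,0,0],"xyz":[0.001,0,0.04],"fingers":1},{"delta_rot":[0,0,0],"xyz":[0.001,0,0.04],"fingers":1}]'
python3 -m crank '[{"delta_rot":[0,0,0],"xyz":[0,0,0.01],"fingers":1},{"delta_rot":[0,0,0],"xyz":[0,0,0.02],"fingers":1},{"delta_rot":[0,0,0],"xyz":[0,0,0.03],"fingers":1},{"delta_rot":[0,0,0],"xyz":[0,0,0.037],"fingers":1},{"delta_rot":[0,0,0],"xyz":[0,0,0.037],"fingers":1}]'
python3 -m crank '[{"delta_rot":[0,0,0],"xyz":[0,0,0.003],"fingers":1},{"delta_rot":[0,0,0],"xyz":[0,0,0.006],"fingers":1},{"delta_rot":[0,0,0],"xyz":[0,0,0.006],"fingers":1}]'
python3 -c "
from h import *
go(.5645,-.2073,.055,61.5)"
```

```text
t: 21.95
eef_pos: [0.5626, -0.2071, 0.1044]
tool_rot: [-0.001, 0.246, 0.969, 0.0]
contact_force: [-0.1, -0.1, -2.9]
gripper_width: 0.525
grasp_force: 53.1
t: 22.45
eef_pos: [0.5628, -0.2071, 0.0677]
tool_rot: [-0.001, 0.246, 0.969, 0.0]
contact_force: [-0.7, -0.2, -3.9]
gripper_width: 0.53
grasp_force: 53.1
t: 22.75
eef_pos: [0.5637, -0.2073, 0.063]
tool_rot: [-0.0, 0.246, 0.969, -0.0]
contact_force: [0.6, 1.0, -3.4]
gripper_width: 0.53
grasp_force: 53.1
pos [ 0.5637 -0.2073  0.063 ] xyz [-0.0007  0.0004  0.008 ] rot [-0.   -0.01  0.02] t 22.75 q [ 0.78  0.62 -0.72  1.81  0.51  0.9   0.9 ] F [ 0.6  1.  -3.4] w 0.5304475129580923 53.10338616371155
```

```bash

python3 -m crank '[{"delta_rot":[0,0,0],"xyz":[-0.0005,0,0.002],"fingers":1},{"delta_rot":[0,0,0],"xyz":[-0.0005,0,0.004],"fingers":1},{"delta_rot":[0,0,0],"xyz":[-0.0005,0,0.006],"fingers":1},{"delta_rot":[0,0,0],"xyz":[-0.0005,0,0.008],"fingers":1},{"delta_rot":[0,0,0],"xyz":[-0.0005,0,0.008],"fingers":1},{"delta_rot":[0,0,0],"xyz":[-0.0005,0,0.008],"fingers":1}]'
python3 -m crank '[{"delta_rot":[0,0,0],"xyz":[0,0,0.001],"fingers":1},{"delta_rot":[0,0,0],"xyz":[0,0,0.002],"fingers":1},{"delta_rot":[0,0,0],"xyz":[0,0,0.002],"fingers":1}]' 20
```

```text
t: 23.35
eef_pos: [0.5645, -0.2076, 0.0553]
tool_rot: [0.0, 0.246, 0.969, 0.0]
contact_force: [0.7, 0.3, -0.5]
gripper_width: 0.53
grasp_force: 53.5
t: 23.65
eef_pos: [0.5645, -0.2076, 0.0532]
tool_rot: [0.0, 0.246, 0.969, 0.0]
contact_force: [0.1, -0.7, 0.0]
gripper_width: 0.528
grasp_force: 53.6
```

```bash

python3 -m crank '[{"delta_rot":[0,0,0],"xyz":[0,0,0],"fingers":0},{"delta_rot":[0,0,0],"xyz":[0,0,0],"fingers":-0.2},{"delta_rot":[0,0,0],"xyz":[0,0,0],"fingers":-0.5},{"delta_rot":[0,0,0],"xyz":[0,0,0],"fingers":-1},{"delta_rot":[0,0,0],"xyz":[0,0,0],"fingers":-1},{"delta_rot":[0,0,0],"xyz":[0,0,0],"fingers":-1},{"delta_rot":[0,0,0],"xyz":[0,0,0],"fingers":-1}]' 20
python3 -m crank '[{"delta_rot":[0,0,0],"xyz":[0,0,-0.01],"fingers":-1},{"delta_rot":[0,0,0],"xyz":[0,0,-0.03],"fingers":-1},{"delta_rot":[0,0,0],"xyz":[0,0,-0.06],"fingers":-1},{"delta_rot":[0,0,0],"xyz":[0,0,-0.09],"fingers":-1},{"delta_rot":[0,0,0],"xyz":[0,0,-0.12],"fingers":-1},{"delta_rot":[0,0,0],"xyz":[0,0,-0.15],"fingers":-1},{"delta_rot":[0,0,0],"xyz":[0,0,-0.18],"fingers":-1},{"delta_rot":[0,0,0],"xyz":[0,0,-0.18],"fingers":-1},{"delta_rot":[0,0,0],"xyz":[0,0,-0.18],"fingers":-1}]'
python3 - <<'E'
from fit import *
C={n:viewer.read_camera(n) for n in('wrist','scene')}
for n in C:
    fit({n:C[n]},'tin_center',[.5645,-.2073,-.497],'tin_pan'); fit({n:C[n]},'scale',[.565,-.207,-.497])
for t in ('round_tin_center','small_tin_center','ramekin','tumbler'):
    r=search_frame('scene',t)[:1]; print(t,[np.round(a['pixel']) for a in r])
print(telemetry.get_obs()['contact_force'])
E
```

```text
t: 24.35
eef_pos: [0.5642, -0.2075, 0.0531]
tool_rot: [-0.0, 0.246, 0.969, -0.0]
contact_force: [0.3, -0.0, -0.4]
gripper_width: 1.0
grasp_force: 0.0
t: 25.25
eef_pos: [0.5645, -0.2075, 0.2343]
tool_rot: [0.001, 0.246, 0.969, -0.0]
contact_force: [0.6, 0.7, -1.0]
gripper_width: 0.999
grasp_force: 0.0
tin_center [ 0.5645 -0.2073 -0.647 ] deg -37.1 1-IoU [1.] [(0.7, 1748, [542.0, 210.0])]
scale [ 0.5651 -0.2074 -0.4953] deg -28.4 1-IoU [0.026] [(0.55, 12282, [275.0, 164.0])]
tin_center [ 0.5661 -0.2044 -0.5573] deg -31.9 1-IoU [0.088] [(0.96, 1043, [220.0, 135.0])]
scale [ 0.5656 -0.207  -0.4966] deg -28.5 1-IoU [0.15] [(0.82, 3336, [223.0, 161.0])]
round_tin_center [array([447., 280.])]
small_tin_center [array([414., 269.])]
ramekin [array([225., 234.])]
tumbler [array([264., 280.])]
[-0.65268493 -0.2432752   0.51115726]
```

```bash
python3 -c "
from station import job; print(job.hand_in())"
```

```text
the job is handed in; nothing more can be done
None
```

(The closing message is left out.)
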